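# Send the drilled block down the roller track

### The job

Pick up the aluminium block that has the two big drilled holes in its top and set it gently, flat and lengthwise, on the rollers between the yellow rails at the high end of the sloped roller track. Let go of it there so that it rolls down on its own, without being pushed, until it rests against the red stop. Leave the undrilled block and the brown block where they are.

Things in the scene. Friction and masses are not known exactly. Their poses are not given: they have to be found in the camera images.
- drilled_block: Bare aluminium block, 100 (x, long) x 50 (y, wide) x 50 (z, tall) mm, about 0.6 kg, lying on a 100 x 50 face. Two bored holes, seen as black discs 27 mm across, 26 mm either side of its top's middle. Origin: centre of its underside, z up. Grip it across its 50 mm width. Either end may lead. Let go on the rollers, it rolls at once and is at the stop in about 2 s.
- roller_bed: Fixed bed of 16 free-turning steel rollers, lane 96 mm wide. Origin: on the roller tops, mid-lane, at the middle of the loading place (set the block's underside centre here), 100 mm above the bench. x runs downhill along the lane (6 degrees below level), y across it, z square to the rollers. Rollers: x -97 to 251 mm. Side rails 12 mm thick, 8 mm above rollers, yellow to x = 60, then green. Red stop: face at x = 255.
- plain_block: Bystander, not yet drilled: aluminium block of the same size, 100 (x) x 50 (y) x 50 (z) mm, with two blue marking crosses on its top and no holes. Origin: centre of its underside. To be left alone.
- brown_block: Bystander: dark brown steel block, 85 (x) x 45 (y) x 25 (z) mm. Origin: centre of its underside. To be left alone.
Mind the look-alikes: they are no part of the job. Leave any green or orange look-alike of the drilled_block alone.

How it is judged:
On the way:
1. the drilled block stands flat and lengthwise on the rollers in the loading place between the yellow rails (its centre within 45 mm of the loading place's middle along the lane) (x of drilled_block in the frame of roller_bed between -0.045 and 0.045 m and y of drilled_block in the frame of roller_bed between -0.03 and 0.03 m and z of drilled_block in the frame of roller_bed below 0.008 m and angle between the z axis of drilled_block and the z axis of roller_bed, either way round below 0.17 rad and angle between the x axis of drilled_block and the x axis of roller_bed, either way round below 0.35 rad and contact force between drilled_block and roller_bed above 0.3 N), for 0.02 s.
At the end, for the whole second after the job is handed in: The drilled block rests, let go, flat on the rollers at the red stop: centre 187 to 212 mm down the lane from the loading place, within 30 mm of the lane's middle, within 20 degrees of lengthwise and 10 of flat; the undrilled and brown blocks are within 20 mm of their starts (x of drilled_block in the frame of roller_bed between 0.187 and 0.212 m and y of drilled_block in the frame of roller_bed between -0.03 and 0.03 m and z of drilled_block in the frame of roller_bed between -0.006 and 0.006 m and angle between the z axis of drilled_block and the z axis of roller_bed, either way round below 0.17 rad and angle between the x axis of drilled_block and the x axis of roller_bed, either way round below 0.35 rad and linear speed of drilled_block below 0.02 m/s and angular speed of drilled_block below 0.2 rad/s and contact force between drilled_block and the fingers below 0.05 N and distance of each of plain_block, brown_block from where it was at the start of the episode below 0.02 m); the robot touches nothing.
It fails at once if the plain block is pushed from its place by more than 20 mm (distance of plain_block from where it was at the start of the episode above 0.02 m).
It fails at once if the brown block is pushed from its place by more than 20 mm (distance of brown_block from where it was at the start of the episode above 0.02 m).
It fails at once if the fingers touch the drilled block in the lower part of the track (more than 100 mm past the loading place's middle): it must roll there by itself (x of drilled_block in the frame of roller_bed between 0.1 and 0.26 m and y of drilled_block in the frame of roller_bed between -0.06 and 0.06 m and z of drilled_block in the frame of roller_bed below 0.03 m and contact force between drilled_block and the fingers above 0.3 N).
It fails at once if the drilled block is dropped onto the track: out of the fingers with its underside more than 25 mm above the roller tops (x of drilled_block in the frame of roller_bed between -0.15 and 0.3 m and y of drilled_block in the frame of roller_bed between -0.1 and 0.1 m and z of drilled_block in the frame of roller_bed above 0.025 m and contact force between drilled_block and the fingers below 0.02 N).
It also fails if it takes over 37 s, if anything falls off the work surface, if the arm or the gripper's body presses on something with over 40 N, if the wrist force passes 120 N, or if a joint passes its speed limit or range.

### The arm

A 6-joint arm with a two-finger parallel gripper is mounted at the origin on the work surface. World frame = base frame: x ahead of the robot, y to its left, z up, the work surface at z = 0. Lengths are in m, angles in rad, forces in N, time in s.
With the tool pointing down it reaches from about 0.25 to 0.725 m from the base axis. Payload 4 kg.
Tool frame: the origin (TCP) lies midway between the tips of the shut fingers; the grasp point (between the pads) lies 19 mm behind it; z points along the fingers, y is the line along which they close (so a half turn about z gives the same grasp; the last joint's range is limited). The gripper opens to 85 mm and grips with 20 to 120 N. Pads are 22 mm wide; open, the fingers measure 114 mm over their backs; the gripper's body (76 mm by 85 mm) begins 54 mm behind the grasp point. The pads swing forward as they close: fully open they stand 13 mm farther back than shut.
Start: joints at [1.182, 0.241, 0.005, 1.335, 0, 1.571], TCP at [0.19, 0.463, 0.231] pointing down, gripper open.
Joint ranges: [-2.72, 2.72], [-1.05, 1.87], [-1.09, 1.28], [-1.99, 2.15], [-1.42, 1.44], [-3.14, 3.14]. Speed limits (rad/s): [2.79, 2.79, 3.14, 3.14, 3.14, 3.14].

### API

Orientations are given as a unit quaternion [x, y, z, w].
In Python, from workcell import bot gives the robot as it stands.
- The arm moves only by the tool move_arm, never from a script. Its argument "motion" is a list of rows, each an object of numbers: "x", "y", "z": the shift along the tool's x, y, z in cm; "yaw": the turn about the tool's z in degrees. A call has 1 to 20 rows; each row is the pose to reach, as a shift and turn from the pose commanded when the call began, along the tool's axes at that moment; what a row does not reach only later rows make up. A row lasts 1/8 s, in which the tool goes at most 62.5 mm and 10.7 degrees, less where a joint would pass 70% of its speed; a pose out of reach is approached as far as the arm can. A call with a gripper value outside its range is refused whole. "gripper" is the opening, from -1 (shut) to 1 (fully open), set as the call begins (left out, the last holds). The fingers move at their own pace and stop on an object; the grip force is fixed at half the most. Time passes only in rows, so rows that repeat a pose let the fingers close. It gives the time, the measured TCP pose, the force, the opening and the grip force at its end, in the units of the state.
- bot.get_obs(): the state, without advancing time (a new reading comes with each control period).
- bot.camera(name): name is "scene" or "top" or "wrist"; returns the picture (480x640x3 uint8, blue, green, red); there is no depth.
- bot.camera_model(name): a dict with "K" (3x3 intrinsics, pixels), "dist" ([k1, k2, p1, p2, k3] as OpenCV has them; the pictures are not rectified), "world_from_camera" (4x4, takes a point from camera to world coordinates). Camera axes: x right, y down, z forward; pixel columns grow to the right and rows downward; lengths in m; the calibration is good to about 2 mm. A picture is of the moment at which its call begins: read the wrist's pose just before it. camera_model takes no time and is no camera call; for the wrist camera it gives the pose at the moment of the call.
- bot.job_done(): hands the job in; it is judged then, once.
Trained networks look in the newest picture that a camera, given by its name, has taken for a name from the list of things; names that differ only in an ending like _2 or _b are one class to them, and where a whole thing is asked for, a point or a joint stands for the part that bears it (a point fixed in the world has none). Each returns a list of dicts, best first, with "score" (0 to 1); they miss things now and then, are a little off and sometimes report something else, mostly with a low value. They report only what shows in the picture. A call takes as long as a camera call. They do not tell look-alikes from the thing itself.
- bot.cut_out(camera, name): "mask" (480x640 bool, what is visible of it) and "centre" ([row, column] in pixels, amid what is visible of it).
The state is a dict: "clock": time; "joint_pos": joint angles; "joint_vel": joint speeds; "tau": joint torques, N m; "eef_pos": TCP position; "tool_rot": TCP orientation; "ft_force": force on the tool from outside, world axes, zero at the start; "ft_torque": the same for the moment, N m; "grip_width": finger opening in m; "grasp_force": force on a finger pad.
Only numpy, scipy, OpenCV 4.12 (cv2) and the standard library are available. Lean on these libraries where they do the work, as an engineer would, in place of code of your own. Each camera call takes 0.05 s, during which the arm holds its last target. There are 200 camera calls.

## Working session

There is one attempt and no reset: what is moved stays moved. The work goes in short steps, Python scripts to look and compute and a tool call to move; the robot and the scene stay as the last step left them, time stands still between calls to the robot, and variables do not carry over. Pictures are saved under pics/ and viewed, at most 10 in all, crops included, and the job is handed in when it is done.

Besides the shell and the picture viewer there is one more tool, called after ">>>" by a JSON object that holds its "op" and its "data", one argument or row to a line. move_arm: Moves the arm, as the interface text tells. Its arguments: {"type":"object","properties":{"motion":{"type":"array"},"gripper":{"type":"number"}},"required":["motion"]}

```bash
mkdir -p pics; cat > h.py <<'E'
import numpy as np, cv2
from workcell import bot
def ray(cam,uv):
    m=bot.camera_model(cam);T=np.array(m["world_from_camera"])
    p=cv2.undistortPoints(np.array(uv,float).reshape(-1,1,2),np.array(m["K"]),np.array(m["dist"])).reshape(-1,2)
    d=np.c_[p,np.ones(len(p))]@T[:3,:3].T
    return T[:3,3],d
def onz(cam,uv,z):
    o,d=ray(cam,uv);return o+d*((z-o[2])/d[:,2])[:,None]
def proj(cam,P):
    m=bot.camera_model(cam);T=np.linalg.inv(np.array(m["world_from_camera"]))
    return cv2.projectPoints(np.array(P,float).reshape(-1,1,3),cv2.Rodrigues(T[:3,:3])[0],T[:3,3],np.array(m["K"]),np.array(m["dist"]))[0].reshape(-1,2)
E
python3 - <<'E'
from h import *
a=bot.camera("top");b=bot.camera("scene")
cv2.imwrite("pics/top.png",a);cv2.imwrite("pics/scene.png",b)
for c in("top","scene"):
    print(c,np.round(bot.camera_model(c)["world_from_camera"],3).tolist())
    for n in("drilled_block","roller_bed","plain_block","brown_block"):
        for r in bot.cut_out(c,n):
            m=r["mask"].astype(np.uint8);print(n,round(r["score"],2),np.round(r["centre"]),m.sum(),np.round(onz(c,[r["centre"][::-1]],.05 if n!="roller_bed" else .1),3))
E
```

```text
top [[0.011, -0.983, 0.182, 0.361], [-0.999, -0.019, -0.044, -0.119], [0.046, -0.181, -0.982, 0.885], [0.0, 0.0, 0.0, 1.0]]
drilled_block 0.92 [238. 418.] 1734 [[ 0.507 -0.325  0.05 ]]
drilled_block 0.87 [318. 402.] 1786 [[ 0.364 -0.293  0.05 ]]
drilled_block 0.76 [281. 486.] 1898 [[ 0.43 -0.45  0.05]]
drilled_block 0.68 [161. 388.] 1670 [[ 0.654 -0.271  0.05 ]]
drilled_block 0.18 [235. 106.] 15858 [[0.503 0.236 0.05 ]]
roller_bed 0.96 [234. 105.] 15655 [[0.496 0.217 0.1  ]]
plain_block 0.85 [274. 331.] 1683 [[ 0.438 -0.166  0.05 ]]
plain_block 0.19 [235. 104.] 15718 [[0.502 0.239 0.05 ]]
brown_block 0.82 [182. 330.] 1018 [[ 0.61  -0.164  0.05 ]]
scene [[-0.448, 0.663, -0.6, 0.984], [0.894, 0.335, -0.297, 0.083], [0.004, -0.669, -0.743, 0.678], [0.0, 0.0, 0.0, 1.0]]
drilled_block 0.71 [235. 236.] 1586 [[ 0.531 -0.314  0.05 ]]
drilled_block 0.66 [194. 205.] 1164 [[ 0.461 -0.438  0.05 ]]
roller_bed 0.58 [324. 529.] 16674 [[0.523 0.212 0.1  ]]
plain_block 0.87 [241. 323.] 1522 [[ 0.469 -0.16   0.05 ]]
brown_block 0.64 [313. 280.] 1342 [[ 0.645 -0.154  0.05 ]]
```

View pics/top.png

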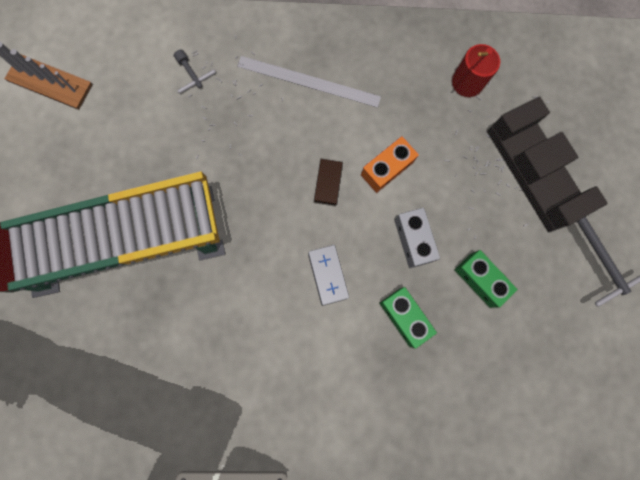

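View pics/scene.png

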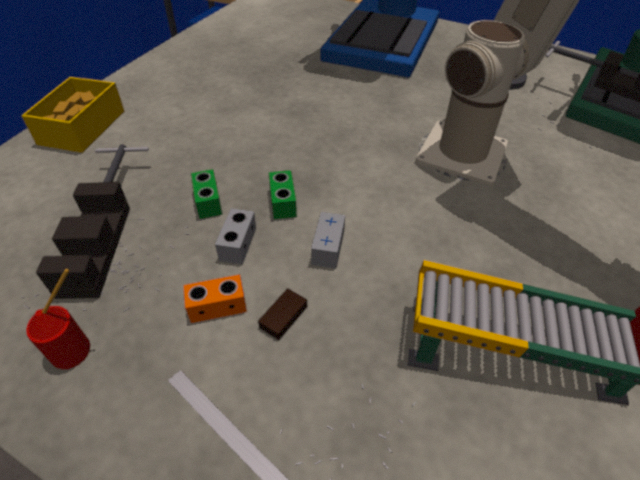

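Candidates in the top picture: bare aluminium block with black holes at (418,238), orange look-alike (389,163), green ones (408,318) and (486,278), and the undrilled block with crosses (328,275). I choose (418,238). The track's high yellow end is at its right, about (205,205).

```bash
python3 - <<'E'
from h import *
a=cv2.imread("pics/top.png");b=cv2.imread("pics/scene.png")
r=lambda im,x,y,w,h,s:cv2.resize(im[y:y+h,x:x+w],None,fx=s,fy=s,interpolation=cv2.INTER_CUBIC)
out=np.zeros((600,800,3),np.uint8)
out[:300,:400]=r(a,390,200,80,60,5)[:300,:400]
out[:300,400:]=r(b,200,200,80,60,5)
out[300:,:400]=r(a,85,165,160,120,2.5)
out[300:,400:]=r(b,400,250,160,120,2.5)
cv2.imwrite("pics/crop.png",out)
# block holes
for c,im,(x,y,w,h) in(("top",a,(395,205,45,62)),("scene",b,(215,206,42,44))):
    g=cv2.cvtColor(im,cv2.COLOR_BGR2GRAY)[y:y+h,x:x+w]
    n,l,s,ce=cv2.connectedComponentsWithStats((g<55).astype(np.uint8))
    k=[i for i in range(1,n) if s[i,4]>40]
    print(c,[(s[i,4],(ce[i]+[x,y]).round(1)) for i in k])
    P=onz(c,ce[k]+[x,y],.05);print(P.round(4))
    if len(P)==2:d=P[1]-P[0];print("mid",P.mean(0).round(4),"len",np.linalg.norm(d).round(4),"yaw",np.degrees(np.arctan2(d[1],d[0])).round(1))
o=bot.get_obs();print(o["clock"],np.round(o["eef_pos"],4),np.round(o["tool_rot"],4),o["grip_width"])
from scipy.spatial.transform import Rotation as R
print(R.from_quat(o["tool_rot"]).as_matrix().round(3))
E
```

```text
top [(np.int32(112), array([414.7, 222.3])), (np.int32(115), array([423.5, 249.1]))]
[[ 0.5371 -0.3202  0.05  ]
 [ 0.4873 -0.3352  0.05  ]]
mid [ 0.5122 -0.3277  0.05  ] len 0.052 yaw -163.2
scene [(np.int32(53), array([217.2, 210.4])), (np.int32(79), array([238.5, 217.3])), (np.int32(145), array([248.4, 235.9])), (np.int32(88), array([230.5, 236.1]))]
[[ 0.491  -0.3861  0.05  ]
 [ 0.4882 -0.3368  0.05  ]
 [ 0.5218 -0.2922  0.05  ]
 [ 0.5376 -0.3225  0.05  ]]
0.5 [0.1896 0.4627 0.2313] [ 0.1932  0.9812 -0.      0.    ] 0.08538774042319625
[[-0.925  0.379 -0.   ]
 [ 0.379  0.925 -0.   ]
 [-0.    -0.    -1.   ]]
```

View pics/crop.png

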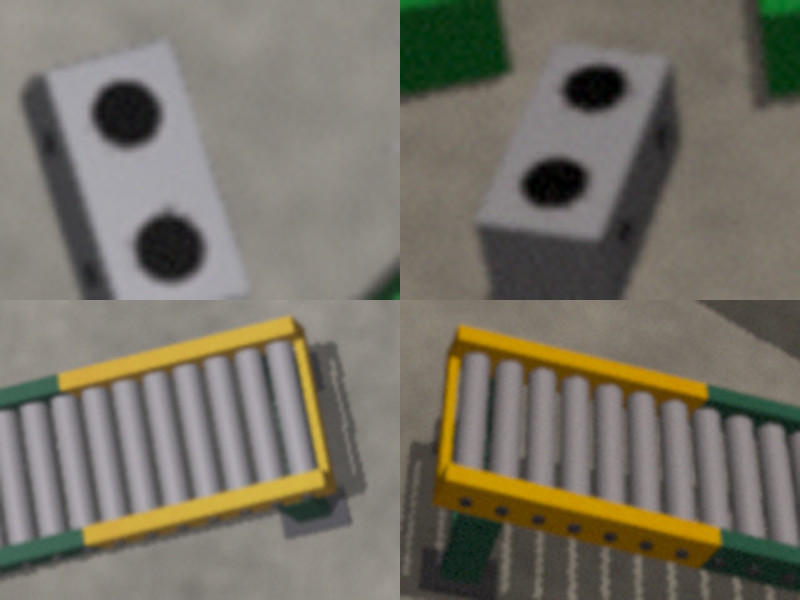

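The crop shows the bare block with its two black holes, so the choice holds. It also shows the yellow/green rail joints, at about (108,195) and (117,257) in top, and (523,284) and (528,342) in scene. I'll fit the bed pose to these.

```bash
python3 - <<'E'
from h import *
from scipy.optimize import least_squares
from scipy.spatial.transform import Rotation as R
c=lambda x,y:(x,y)
obs=[("top",(107.8,195.0),(.06,-.06)),("top",(117.4,257.4),(.06,.048)),("scene",(523.2,284.4),(.06,.06)),("scene",(528.4,342.0),(.06,-.048)),
("top",(201.8,171.8),(None,-.06)),("scene",(423.6,260.8),(None,.06))]
def pose(p): return R.from_euler("ZY",[p[3],np.radians(6)]),p[:3]
def f(p,full=False):
    r,t=pose(p);e=[]
    for cam,uv,(x,y) in obs:
        e.append(proj(cam,r.apply([p[4] if x is None else x,y,.008])+t)[0]-uv)
    e=np.array(e)
    return e if full else np.r_[e.ravel(),(p[2]-.1)/.002]
s=least_squares(f,[.5,.1,.1,1.7,-.1]);p=s.x
print(p.round(4),np.degrees(p[3]).round(2));print(f(p,True).round(1))
r,t=pose(p)
for cam in("top","scene"):
    im=cv2.imread(f"pics/{cam}.png")
    im=cv2.resize(im,None,fx=2,fy=2)
    for y in(-.06,-.048,.048,.06):
        q=proj(cam,r.apply([[x,y,.008] for x in np.linspace(p[4],.255,30)])+t)
        cv2.polylines(im,[np.int32(q*2)],False,(255,0,255),1)
    for x in(p[4],.06,.255):
        q=proj(cam,r.apply([[x,-.06,.008],[x,.06,.008]])+t);cv2.polylines(im,[np.int32(q*2)],False,(255,0,255),1)
    q=proj(cam,t);cv2.circle(im,tuple(np.int32(q[0]*2)),4,(0,0,255),-1)
    cv2.imwrite(f"pics/fit_{cam}.png",im[300:600,0:480] if cam=="top" else im[480:860,800:1280])
a=cv2.imread("pics/fit_top.png");b=cv2.imread("pics/fit_scene.png")[:300]
cv2.imwrite("pics/fit.png",np.vstack([a,b]))
E
```

```text
[ 0.5198  0.147   0.0965  1.8151 -0.1071] 104.0
[[-0.4  0.1]
 [-0.2 -1.2]
 [-0.1 -0.3]
 [-0.1 -0.6]
 [-0.3 -0.3]
 [-0.  -0.7]]
```

View pics/fit.png

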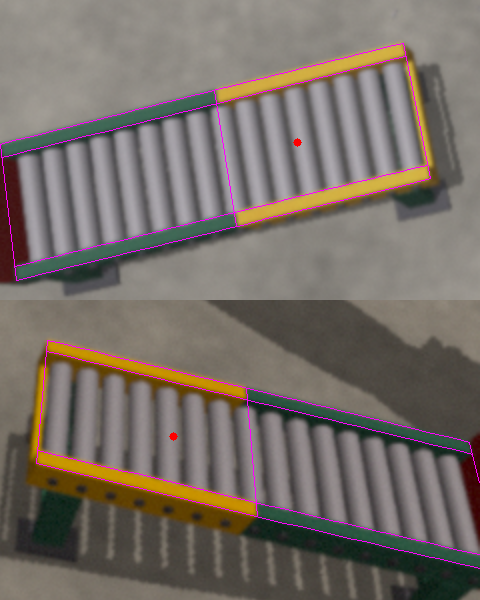

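The overlay matches the rails in both views. The bed origin is about (0.520, 0.147, 0.098), with yaw 104°. I'm going above the drilled block, tool x at 16.5°.

>>> {"op": "move_arm", "data": {
  "motion": [
    {"x":-3,"y":-3,"z":0,"yaw":7},
    {"x":-7,"y":-7,"z":0,"yaw":16},
    {"x":-11,"y":-11,"z":0,"yaw":25},
    {"x":-15,"y":-15.3,"z":0,"yaw":35},
    {"x":-19,"y":-19.4,"z":0,"yaw":45},
    {"x":-23,"y":-23.4,"z":0,"yaw":54},
    {"x":-27,"y":-27.5,"z":1,"yaw":64},
    {"x":-31,"y":-31.6,"z":2,"yaw":73},
    {"x":-35,"y":-35.6,"z":3,"yaw":83},
    {"x":-39,"y":-39.7,"z":4,"yaw":92},
    {"x":-43,"y":-43.8,"z":5,"yaw":102},
    {"x":-47,"y":-47.9,"z":6,"yaw":111},
    {"x":-51,"y":-51.9,"z":7,"yaw":120},
    {"x":-55,"y":-56,"z":8,"yaw":130},
    {"x":-58,"y":-59,"z":8.5,"yaw":137},
    {"x":-59.9,"y":-60.9,"z":9,"yaw":141.2},
    {"x":-59.9,"y":-60.9,"z":9,"yaw":141.2},
    {"x":-59.9,"y":-60.9,"z":9,"yaw":141.2}
  ],
  "gripper": 1
}}

```text
clock: 2.75
eef_pos: [0.5125, -0.3273, 0.1411]
tool_rot: [0.99, 0.144, -0.0, -0.001]
ft_force: [0.7, 0.3, 0.7]
grip_width: 0.0851
grasp_force: 0.0
```

```bash
python3 - <<'E'
from h import *
from scipy.spatial.transform import Rotation as R
o=bot.get_obs();a=bot.camera("wrist");cv2.imwrite("pics/w1.png",a)
M=R.from_quat(o["tool_rot"]).as_matrix();t=np.array(o["eef_pos"])
print(o["clock"],t.round(4),M.round(3).tolist())
for r in bot.cut_out("wrist","drilled_block"):
    m=r["mask"].astype(np.uint8);print(r["score"],np.round(r["centre"]),m.sum())
    h=cv2.morphologyEx(m,cv2.MORPH_CLOSE,np.ones((15,15)))*(cv2.cvtColor(a,cv2.COLOR_BGR2GRAY)<50)
    n,l,s,ce=cv2.connectedComponentsWithStats(h.astype(np.uint8))
    k=[i for i in range(1,n) if s[i,4]>300];P=onz("wrist",ce[k],.05)
    print(s[k,4],ce[k].round(1),P.round(4))
    if len(k)==2:
        d=P[1]-P[0];mid=P.mean(0);print("mid",mid.round(4),np.linalg.norm(d).round(4),"yaw",np.degrees(np.arctan2(d[1],d[0])),"tool shift cm",((mid-t)@M*100).round(2),"tool yaw",np.degrees(np.arctan2(M[1,0],M[0,0])))
E
```

```text
2.75 [ 0.5125 -0.3273  0.1411] [[0.958, 0.285, -0.001], [0.285, -0.958, 0.001], [-0.001, -0.001, -1.0]]
0.94 [ 30. 295.] 9941
[1464] [[270.2  21.7]] [[ 0.6396 -0.2583  0.05  ]]
0.9 [239. 320.] 9968
[1112  925] [[320.7 207.3]
 [320.2 278.1]] [[ 0.5376 -0.321   0.05  ]
 [ 0.4875 -0.3356  0.05  ]]
mid [ 0.5125 -0.3283  0.05  ] 0.0522 yaw -163.75030297762623 tool shift cm [-0.03  0.11  9.11] tool yaw 16.571439949145677
0.76 [367. 246.] 5828
[2357  659] [[257.  350.1]
 [233.5 375.3]] [[ 0.415  -0.3056  0.05  ]
 [ 0.3863 -0.2928  0.05  ]]
mid [ 0.4007 -0.2992  0.05  ] 0.0315 yaw 155.85434723615631 tool shift cm [-9.92 -5.87  9.12] tool yaw 16.571439949145677
0.64 [331. 413.] 2444
[889] [[409.5 311.1]] [[ 0.4808 -0.408   0.05  ]]
```

View pics/w1.png

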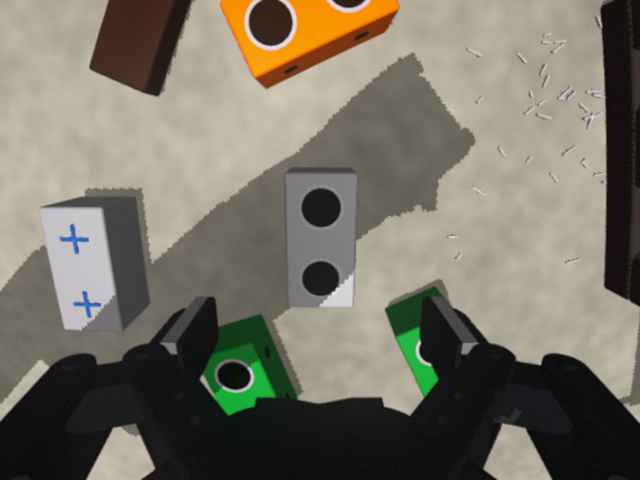

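The wrist view shows the drilled block square to the fingers at (320,242), with clear space on both sides. I'm lowering and gripping.

>>> {"op": "move_arm", "data": {
  "motion": [
    {"x":0,"y":0.1,"z":3},
    {"x":0,"y":0.1,"z":6.5},
    {"x":0,"y":0.1,"z":9.5},
    {"x":0,"y":0.1,"z":11.5},
    {"x":0,"y":0.1,"z":12.4},
    {"x":0,"y":0.1,"z":12.7},
    {"x":0,"y":0.1,"z":12.7},
    {"x":0,"y":0.1,"z":12.7}
  ]
}}

```text
invalid input at $.motion[0]: expected keys x, y, z, yaw
```

>>> {"op": "move_arm", "data": {
  "motion": [
    {"z":0},
    {"z":0},
    {"z":0},
    {"z":0},
    {"z":0},
    {"z":0},
    {"z":0},
    {"z":0}
  ],
  "gripper": -1
}}

```text
invalid input at $.motion[0]: expected keys x, y, z, yaw
```

>>> {"op": "move_arm", "data": {
  "motion": [
    {"z":-1},
    {"z":-3},
    {"z":-6},
    {"z":-9.5},
    {"z":-13},
    {"z":-16.5},
    {"z":-19},
    {"z":-20},
    {"z":-20},
    {"z":-20}
  ]
}}

```text
invalid input at $.motion[0]: expected keys x, y, z, yaw
```

All four keys are required in each row, so nothing moved. Sending it again.

>>> {"op": "move_arm", "data": {
  "motion": [
    {"x":0,"y":0.1,"z":3,"yaw":0},
    {"x":0,"y":0.1,"z":6.5,"yaw":0},
    {"x":0,"y":0.1,"z":9.5,"yaw":0},
    {"x":0,"y":0.1,"z":11.5,"yaw":0},
    {"x":0,"y":0.1,"z":12.4,"yaw":0},
    {"x":0,"y":0.1,"z":12.7,"yaw":0},
    {"x":0,"y":0.1,"z":12.7,"yaw":0},
    {"x":0,"y":0.1,"z":12.7,"yaw":0}
  ]
}}

```text
clock: 3.85
eef_pos: [0.5139, -0.3293, 0.0154]
tool_rot: [0.99, 0.144, 0.001, 0.001]
ft_force: [-0.1, -0.8, -0.3]
grip_width: 0.0851
grasp_force: 0.0
```

>>> {"op": "move_arm", "data": {
  "motion": [
    {"x":0,"y":0,"z":0,"yaw":0},
    {"x":0,"y":0,"z":0,"yaw":0},
    {"x":0,"y":0,"z":0,"yaw":0},
    {"x":0,"y":0,"z":0,"yaw":0},
    {"x":0,"y":0,"z":0,"yaw":0},
    {"x":0,"y":0,"z":0,"yaw":0},
    {"x":0,"y":0,"z":0,"yaw":0},
    {"x":0,"y":0,"z":0,"yaw":0}
  ],
  "gripper": -1
}}

```text
clock: 4.85
eef_pos: [0.5135, -0.3289, 0.0148]
tool_rot: [0.99, 0.144, 0.0, 0.0]
ft_force: [-0.5, 1.7, 5.7]
grip_width: 0.0495
grasp_force: 65.5
```

>>> {"op": "move_arm", "data": {
  "motion": [
    {"x":0,"y":0,"z":-0.5,"yaw":0},
    {"x":0,"y":0,"z":-2,"yaw":0},
    {"x":0,"y":0,"z":-4.5,"yaw":0},
    {"x":0,"y":0,"z":-7.5,"yaw":0},
    {"x":0,"y":0,"z":-10.5,"yaw":0},
    {"x":0,"y":0,"z":-13.5,"yaw":0},
    {"x":0,"y":0,"z":-16.5,"yaw":0},
    {"x":0,"y":0,"z":-19,"yaw":0},
    {"x":0,"y":0,"z":-20,"yaw":0},
    {"x":0,"y":0,"z":-20,"yaw":0},
    {"x":0,"y":0,"z":-20,"yaw":0}
  ]
}}

```text
clock: 6.22
eef_pos: [0.5125, -0.3284, 0.2127]
tool_rot: [0.99, 0.144, -0.001, -0.001]
ft_force: [-0.1, -0.1, -6.8]
grip_width: 0.0494
grasp_force: 64.5
```

```bash
python3 - <<'E'
from h import *
from scipy.spatial.transform import Rotation as R
o=bot.get_obs();M=R.from_quat(o["tool_rot"]).as_matrix();t=np.array(o["eef_pos"])
print(t.round(4),o["grip_width"],o["grasp_force"],np.degrees(np.arctan2(M[1,0],M[0,0])))
b=R.from_euler("ZY",[1.8151,np.radians(6)]);g=b.apply([-.008,0,0])+[.5198,.147,.0975]
print("target",g,"shift cm",((g-t)@M*100).round(2))
E
```

```text
[ 0.5125 -0.3284  0.2127] 0.04940801363431989 64.49098706245422 16.522577257259936
target [0.52172445 0.13928008 0.09833623] shift cm [ 14.21 -44.55  11.5 ]
```

Lifted and held (49 mm, 64 N, load −6.8 N). Next I carry it over the loading place.

>>> {"op": "move_arm", "data": {
  "motion": [
    {"x":0.4,"y":-1.3,"z":0,"yaw":-2.5},
    {"x":1.2,"y":-3.8,"z":0,"yaw":-7.5},
    {"x":2.2,"y":-7,"z":0,"yaw":-13.7},
    {"x":3.2,"y":-10.2,"z":0,"yaw":-20},
    {"x":4.3,"y":-13.4,"z":0,"yaw":-26.3},
    {"x":5.3,"y":-16.6,"z":0,"yaw":-32.6},
    {"x":6.3,"y":-19.8,"z":0,"yaw":-38.8},
    {"x":7.3,"y":-23,"z":0,"yaw":-45.1},
    {"x":8.4,"y":-26.2,"z":0,"yaw":-51.4},
    {"x":9.4,"y":-29.4,"z":0,"yaw":-57.7},
    {"x":10.4,"y":-32.6,"z":0,"yaw":-64},
    {"x":11.4,"y":-35.8,"z":0,"yaw":-70.2},
    {"x":12.4,"y":-39,"z":0,"yaw":-76.5},
    {"x":13.3,"y":-41.8,"z":0,"yaw":-82},
    {"x":13.9,"y":-43.7,"z":0,"yaw":-85.8},
    {"x":14.2,"y":-44.6,"z":0,"yaw":-87.5},
    {"x":14.2,"y":-44.6,"z":0,"yaw":-87.5},
    {"x":14.2,"y":-44.6,"z":0,"yaw":-87.5},
    {"x":14.2,"y":-44.6,"z":0,"yaw":-87.5}
  ]
}}

```text
clock: 8.6
eef_pos: [0.5226, 0.1382, 0.2143]
tool_rot: [0.616, 0.788, -0.0, 0.0]
ft_force: [0.3, 0.1, -5.8]
grip_width: 0.0495
grasp_force: 64.4
```

```bash
python3 - <<'E'
from h import *
from scipy.spatial.transform import Rotation as R
o=bot.get_obs();M=R.from_quat(o["tool_rot"]).as_matrix();t=np.array(o["eef_pos"])
print(t.round(4),o["grip_width"],o["grasp_force"],np.degrees(np.arctan2(M[1,0],M[0,0])))
b=R.from_euler("ZY",[1.8151,np.radians(6)]);g=b.apply([-.008,0,0])+[.5198,.147,.0975]
print("shift cm",((g-t)@M*100).round(2))
cv2.imwrite("pics/w2.png",np.hstack([cv2.resize(bot.camera("wrist"),(400,300)),cv2.resize(bot.camera("top")[120:330,0:280],(400,300))]))
E
```

```text
[0.5226 0.1382 0.2143] 0.04953399801124824 64.43987488746643 103.93344540487169
shift cm [ 0.13 -0.06 11.6 ]
```

View pics/w2.png

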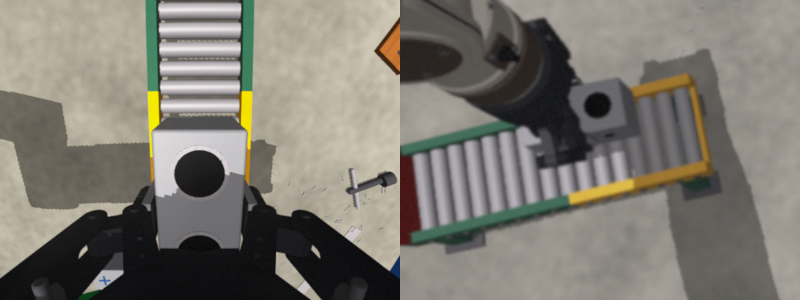

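The block is centred between the rails and lengthwise to the lane. I'm descending, slowly at the end.

>>> {"op": "move_arm", "data": {
  "motion": [
    {"x":0.1,"y":0,"z":1,"yaw":0},
    {"x":0.1,"y":0,"z":3,"yaw":0},
    {"x":0.1,"y":0,"z":5,"yaw":0},
    {"x":0.1,"y":0,"z":7,"yaw":0},
    {"x":0.1,"y":0,"z":8.2,"yaw":0},
    {"x":0.1,"y":0,"z":8.7,"yaw":0},
    {"x":0.1,"y":0,"z":8.9,"yaw":0},
    {"x":0.1,"y":0,"z":8.9,"yaw":0},
    {"x":0.1,"y":0,"z":8.9,"yaw":0}
  ]
}}

```text
clock: 9.82
eef_pos: [0.5228, 0.1402, 0.126]
tool_rot: [0.616, 0.788, 0.001, 0.0]
ft_force: [-0.2, -0.5, -5.8]
grip_width: 0.0492
grasp_force: 64.3
```

>>> {"op": "move_arm", "data": {
  "motion": [
    {"x":0,"y":0,"z":0.2,"yaw":0},
    {"x":0,"y":0,"z":0.4,"yaw":0},
    {"x":0,"y":0,"z":0.4,"yaw":0},
    {"x":0,"y":0,"z":0.4,"yaw":0}
  ]
}}

```text
clock: 10.32
eef_pos: [0.5223, 0.14, 0.1213]
tool_rot: [0.616, 0.788, -0.0, -0.0]
ft_force: [0.6, -0.8, -6.1]
grip_width: 0.0492
grasp_force: 64.3
```

>>> {"op": "move_arm", "data": {
  "motion": [
    {"x":0,"y":0,"z":0.1,"yaw":0},
    {"x":0,"y":0,"z":0.2,"yaw":0},
    {"x":0,"y":0,"z":0.2,"yaw":0},
    {"x":0,"y":0,"z":0.2,"yaw":0}
  ]
}}

```text
clock: 10.82
eef_pos: [0.5224, 0.14, 0.1194]
tool_rot: [0.616, 0.788, 0.0, 0.0]
ft_force: [0.3, -0.3, -4.4]
grip_width: 0.0495
grasp_force: 64.6
```

>>> {"op": "move_arm", "data": {
  "motion": [
    {"x":0,"y":0,"z":0.1,"yaw":0},
    {"x":0,"y":0,"z":0.1,"yaw":0},
    {"x":0,"y":0,"z":0.1,"yaw":0}
  ]
}}

```text
clock: 11.2
eef_pos: [0.5224, 0.14, 0.1191]
tool_rot: [0.616, 0.788, 0.0, 0.0]
ft_force: [-3.3, -0.1, 5.2]
grip_width: 0.0493
grasp_force: 65.3
```

It is touching with about 11 N more upward force than before, so I'm releasing and backing off upward.

>>> {"op": "move_arm", "data": {
  "motion": [
    {"x":0,"y":0,"z":0,"yaw":0},
    {"x":0,"y":0,"z":0,"yaw":0},
    {"x":0,"y":0,"z":0,"yaw":0},
    {"x":0,"y":0,"z":-0.5,"yaw":0},
    {"x":0,"y":0,"z":-2,"yaw":0},
    {"x":0,"y":0,"z":-5,"yaw":0},
    {"x":0,"y":0,"z":-8,"yaw":0},
    {"x":0,"y":0,"z":-11,"yaw":0},
    {"x":0,"y":0,"z":-13,"yaw":0},
    {"x":0,"y":0,"z":-14,"yaw":0},
    {"x":0,"y":0,"z":-14,"yaw":0},
    {"x":0,"y":0,"z":-14,"yaw":0},
    {"x":0,"y":0,"z":-14,"yaw":0},
    {"x":0,"y":0,"z":-14,"yaw":0},
    {"x":0,"y":0,"z":-14,"yaw":0},
    {"x":0,"y":0,"z":-14,"yaw":0},
    {"x":0,"y":0,"z":-14,"yaw":0},
    {"x":0,"y":0,"z":-14,"yaw":0},
    {"x":0,"y":0,"z":-14,"yaw":0},
    {"x":0,"y":0,"z":-14,"yaw":0}
  ],
  "gripper": 1
}}

```text
clock: 13.7
eef_pos: [0.5223, 0.1401, 0.2583]
tool_rot: [0.615, 0.788, 0.0, -0.0]
ft_force: [-0.4, -0.4, 0.1]
grip_width: 0.0853
grasp_force: 0.0
```

```bash
python3 - <<'E'
from h import *
from scipy.spatial.transform import Rotation as R
o=bot.get_obs();print(o["clock"],np.round(o["eef_pos"],3),o["grip_width"])
b=R.from_euler("ZY",[1.8151,np.radians(6)]);t=[.5198,.147,.0975]
ims=[]
for c in("wrist","scene"):
    im=bot.camera(c)
    q=proj(c,b.apply([[.2+s*.05,w*.025,.05] for s,w in((1,1),(1,-1),(-1,-1),(-1,1))])+t)
    cv2.polylines(im,[np.int32(q)],True,(255,0,255),1);ims.append(cv2.resize(im,(400,300)))
cv2.imwrite("pics/end.png",np.hstack(ims))
E
```

```text
13.7 [0.522 0.14  0.258] 0.08530630328832685
```

View pics/end.png

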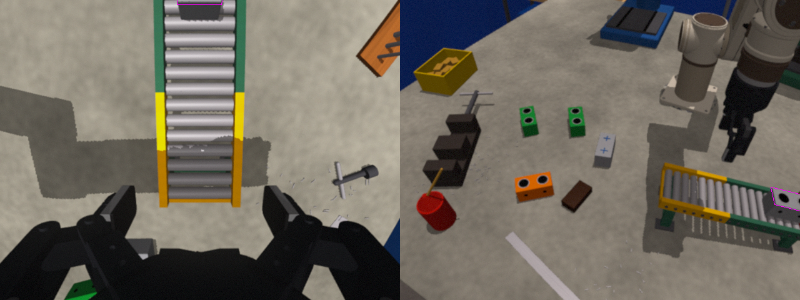

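The drilled block lies at the red stop and matches the outline predicted for x = 200 mm. The bystanders are where they were. I'll let it settle briefly, then hand in.

>>> {"op": "move_arm", "data": {
  "motion": [
    {"x":0,"y":0,"z":0,"yaw":0},
    {"x":0,"y":0,"z":0,"yaw":0},
    {"x":0,"y":0,"z":0,"yaw":0},
    {"x":0,"y":0,"z":0,"yaw":0},
    {"x":0,"y":0,"z":0,"yaw":0},
    {"x":0,"y":0,"z":0,"yaw":0},
    {"x":0,"y":0,"z":0,"yaw":0},
    {"x":0,"y":0,"z":0,"yaw":0}
  ]
}}

```text
clock: 14.8
eef_pos: [0.5223, 0.1401, 0.2583]
tool_rot: [0.616, 0.788, -0.0, -0.0]
ft_force: [0.2, -0.4, 0.9]
grip_width: 0.0855
grasp_force: 0.0
```

```bash
python3 -c "
from workcell import bot
print(bot.job_done())"
```

```text
the job is handed in; nothing more can be done
None
```

I set the drilled block on the rollers and let go; it rolled down by itself to the red stop, the other blocks were left where they were, and I handed the job in at about 15 s (no verdict was returned).

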